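Pack up the potter's tool box: fold the tool flap in, then shut the cover

TASK

Pack up the wooden tool box: push the upright tool flap down until it lies flat inside the box, and only then swing the box's open cover over it and press it fully shut. Just push with the fingertips or the outside of the fingers: do not pinch the flap or the cover between the fingers, and leave the things around and inside the box where they are.

Things in the scene. Friction and masses are not known exactly. Their poses are not given: they have to be found in the camera images.
- toolbox: plywood potter's tool box, open on top, fixed to the table: 240 mm along its own x, 220 mm along its own y, 75 mm tall, walls and floor 6 mm. Origin at the centre of its underside; z up. The flap is hinged along its +y wall, the cover along its -y rim; both hinge lines run along the box's x axis.
- flap (a joint): angle of the flap in rad: 0 = folded down flat inside the box (its end stop), about 1.57 = upright, 1.7 = outer stop. A stiff, springless hinge (about 0.2 N m): it stays wherever it is left.
- cover (a joint): angle of the cover in rad: 0 = fully shut on the box (its end stop), 1.57 = upright, 1.95 = outer stop, leaning outward away from the box. A stiff, springless hinge (about 0.6 N m, plus the cover's weight of about 0.3 kg): it stays wherever it is left and has to be pushed all the way.
- flap_hinge (a point): middle of the flap's hinge line, 96 mm from the box's centre towards its +y, 60 mm above the table (15 mm below the rim). The flap is a plywood board 200 mm along the hinge, 108 mm high, 6 mm thick, bare outside, with a 3 mm darker panel inside, set about 10 mm in from its edges, on which small modelling tools are strapped (reaching 14 mm from the board); they end up underneath.
- flap_edge (a point): middle of the flap's free edge, on its outer face. It is 110 mm from the hinge line; upright, it stands about 170 mm above the table. Folding down, it swings towards the box's -y and down; flat, the flap's outer face is its upper face, 66 mm above the table.
- cover_hinge (a point): middle of the cover's hinge line, 110 mm from the box's centre towards its -y, 75 mm above the table, on the rim. The cover is a plywood board 244 mm along the hinge, 222 mm from hinge to free edge, 8 mm thick, bare outside, with a 3 mm darker lining inside, set about 12 mm in from its edges.
- cover_edge (a point): middle of the cover's free edge, on its outer face. It is 222 mm from the hinge line; upright, it stands about 297 mm above the table. Shutting, it swings towards the box's +y and down; shut, the outer face is the upper face, 83 mm above the table.
- rib: wooden potter's rib, 80 x 45 x 8 mm, lying loose on the tool box's floor. Loose; origin at the centre of its underside. To be left alone.
- tin: small aluminium tin, 44 mm across, 28 mm tall, standing loose on the tool box's floor. Loose; origin at the centre of its underside. To be left alone.
- cup: white bisque cup, 72 mm across, 80 mm tall, beside the tool box. Loose; origin at the centre of its underside. To be left alone.
- jar: green glass glaze jar, 60 mm across, 85 mm tall, beside the tool box on its cover side. Loose; origin at the centre of its underside. To be left alone.
- bowl: small terracotta bowl, 100 mm across, 45 mm tall, beside the tool box on its flap side. Loose; origin at the centre of its underside. To be left alone.
- prop: terracotta kiln prop, a waisted post 48 mm across, 80 mm tall, beside the tool box. Loose; origin at the centre of its underside. To be left alone.
- bottle: blue plastic bottle, 60 mm across, 160 mm tall, behind the tool box. Loose; origin at the centre of its underside. To be left alone.
- stick: flat wooden stirring stick, 140 x 24 x 6 mm, lying on a white bucket lid behind the tool box. Loose; origin at the centre of its underside. To be left alone.

How it is judged:
On the way, in this order (a step that is already met when the one before it is completed fails the run):
1. the flap is folded down flat (within 0.08 rad) while the cover is still open (above 0.7 rad) (value of joint flap below 0.08 rad and value of joint cover above 0.7 rad), for 0.2 s.
2. the cover is shut (within 0.05 rad) over the folded flap (value of joint flap below 0.08 rad and value of joint cover below 0.05 rad), for 0.2 s.
At the end, for the whole second after the job is handed in: The flap lies flat in the box (within 0.08 rad of its stop), the cover is shut on the box (within 0.05 rad), both at rest, and the loose things are where they stood (within 30 mm; 40 mm for the rib and tin inside the box) (all of step 2 and velocity of joint flap between -0.05 and 0.05 rad/s and velocity of joint cover between -0.05 and 0.05 rad/s and distance of each of rib, tin from where it was at the start of the episode below 0.04 m and distance of each of cup, jar, bowl, prop, bottle, stick from where it was at the start of the episode below 0.03 m); the robot touches nothing.
It fails at once if the cover is brought down (below 0.7 rad) while the flap is still up (above 0.15 rad) (value of joint cover below 0.7 rad and value of joint flap above 0.15 rad).
It fails at once if the flap is pinched: the fingers press on its outer board and its inner panel at once (contact force between the fingers and flap_c0 above 0.5 N and contact force between the fingers and flap_c1 above 0.5 N).
It fails at once if the cover is pinched: the fingers press on its outer board and its inner lining at once (contact force between the fingers and cover_c0 above 0.5 N and contact force between the fingers and cover_c1 above 0.5 N).
It fails at once if a loose thing is moved or lifted by more than 30 mm (40 mm for the rib and tin inside the box) (distance of any of rib, tin from where it was at the start of the episode above 0.04 m or distance of any of cup, jar, bowl, prop, bottle, stick from where it was at the start of the episode above 0.03 m).
It also fails if it takes over 51 s, if anything falls off the work surface, if the arm or the gripper's body presses on something with over 40 N, if the wrist force passes 120 N, or if a joint passes its speed limit or range.

ROBOT

A 6-joint arm with a two-finger parallel gripper is mounted at the origin on the work surface. World frame = base frame: x ahead of the robot, y to its left, z up, the work surface at z = 0. Lengths are in m, angles in rad, forces in N, time in s.
With the tool pointing down it reaches from about 0.425 to 0.95 m from the base axis. Payload 3.5 kg.
Tool frame: the origin (TCP) lies at the very end of the fingers, on their centre line; the grasp point (between the pads) lies 19 mm behind it; x points along the fingers, z is the direction in which the jaws open and shut, and the axes are right-handed (so a half turn about x gives the same grasp; the last joint's range is limited). The gripper opens to 85 mm and grips with 20 to 120 N. Pads are 22 mm wide; open, the fingers measure 114 mm over their backs; the gripper's body (76 mm by 85 mm) begins 54 mm behind the grasp point. The pads swing forward as they close: fully open they stand 13 mm farther back than shut.
Start: joints at [1.071, 0.286, 1.577, -0, 1.279, -0.15], TCP at [0.231, 0.634, 0.192] pointing down, gripper open.
Joint ranges: [-2.77, 2.77], [-0.9, 2.22], [0.21, 2.48], [-1.53, 4.67], [0.24, 2.81], [-2.84, 2.84]. Speed limits (rad/s): [2.79, 2.79, 3.14, 3.14, 3.14, 3.14].

INTERFACE

Orientations are given as a unit quaternion [x, y, z, w].
In Python, from plant import ctrl, cams gives the robot as it stands.
- The arm moves only by the tool play_rows, never from a script. Its argument "rows" is a list of rows, each a list of 3 entries, a list of its own where there are three numbers: the opening in per cent of the stroke, from 0 (shut) to 100 (fully open), then the shift along the tool's x, y, z in units of 0.3 m (1.0 is 0.3 m), then the turn, a rotation vector about the tool's x, y, z in units of pi/2 rad (1.0 is pi/2 rad). A call has 1 to 10 rows; each row is the pose to reach, as a shift and turn from the pose commanded when the call began, along the tool's axes at that moment; what a row does not reach only later rows make up. A row lasts 1/12 s, in which the tool goes at most 41.7 mm and 7.16 degrees, less where a joint would pass 70% of its speed; a pose out of reach is approached as far as the arm can. A call with a number of a shift or a turn outside -1 to 1 is refused whole. A call with a gripper value outside its range is refused whole. The fingers move at their own pace and stop on an object; "force" is the grip in N (left out, the last holds). Time passes only in rows, so rows that repeat a pose let the fingers close. It gives the time, the measured TCP pose, the force and the opening at its end, in the units of the state.
- ctrl.get_state(): the state, without advancing time (a new reading comes with each control period).
- cams.read_camera(name): name is "scene" or "side" or "wrist"; returns a dict with "color" (480x640x3 uint8, red, green, blue), "fx", "fy", "cx", "cy" (pixels), "view" (4x4, takes a point from world to camera coordinates). Camera axes: x right, y down, z forward; pixel columns grow to the right and rows downward; lengths in m; the calibration is good to about 2 mm. A picture is of the moment at which its call begins. There is no depth.
- ctrl.sign_off(): hands the job in, once; it reports no verdict.
The state is a dict: "time": time; "qpos": joint angles; "dq": joint speeds; "joint_efforts": joint torques, N m; "eef_pos": TCP position; "tcp_rot": TCP orientation; "contact_force": force on the tool from outside, world axes, zero at the start; "wrist_torque": the same for the moment, N m; "opening": opening from 0.0 (shut) to 1.0 (fully open).
Only numpy, scipy, OpenCV 4.12 (cv2) and the standard library are available. Lean on these libraries where they do the work, as an engineer would, in place of code of your own. Each camera call takes 0.05 s, during which the arm holds its last target. There are 200 camera calls.

## Working session

There is one attempt and no reset: what is moved stays moved. The work goes in short steps, Python scripts to look and compute and a tool call to move; the robot and the scene stay as the last step left them, time stands still between calls to the robot, and variables do not carry over. Pictures are saved under pics/ and viewed, about 8 in all and at most 12, crops included, and the job is handed in when it is done.

Besides the shell and the picture viewer there is one more tool, called after "Request:" as name(argument=value, ...) on one line, values as JSON. play_rows: Moves the arm, as the interface text tells. Shifts and turns lie within -1 to 1; 1 stands for 0.3 m of shift or pi/2 rad of turn. Its arguments: {"type":"object","properties":{"rows":{"type":"array"},"force":{"type":"number"}},"required":["rows"]}

```bash
mkdir -p pics; ls
python3 - <<'E'
from plant import ctrl,cams
import cv2,numpy as np
s=ctrl.get_state();print(s)
for n in("scene","side"):
    r=cams.read_camera(n);cv2.imwrite(f"pics/{n}0.png",r["color"][...,::-1]);print(n,r["fx"],r["fy"],r["cx"],r["cy"],np.round(r["view"],4).tolist())
E
```

```text
pics
{'time': 0.0, 'qpos': array([ 1.07102937e+00,  2.87181987e-01,  1.57818644e+00, -1.02859526e-06,
        1.27861052e+00, -1.50011170e-01]), 'dq': array([ 8.27245525e-06, -8.41297271e-04,  7.03187700e-04,  1.39081292e-03,
       -5.79943649e-04,  2.47756312e-04]), 'joint_efforts': array([ 1.21782821e-03, -4.05982697e+01, -2.92623317e+01, -1.52655548e-04,
        5.68931369e-03,  1.21932928e-06]), 'eef_pos': array([0.23091441, 0.63346964, 0.19093131]), 'tcp_rot': array([-0.40575499,  0.58012301,  0.4050045 ,  0.57861173]), 'contact_force': array([ 0.29922254,  0.2220829 , -0.11902   ]), 'wrist_torque': array([ 0.00753061, -0.00289186,  0.00121422]), 'opening': 1.0049924024450168}
scene 533.9958521711163 533.9958521711163 324.52568636655985 234.5019258446235 [[0.1631, 0.9866, -0.0028, -0.1238], [0.8431, -0.1409, -0.5189, -0.4524], [-0.5124, 0.0823, -0.8548, 1.3779], [0.0, 0.0, 0.0, 1.0]]
side 493.4506162833151 493.4506162833151 315.0415885337206 245.2250762748605 [[0.4617, -0.887, -0.0071, -0.269], [-0.6242, -0.3191, -0.7131, 0.4417], [0.6303, 0.3337, -0.701, 0.6892], [0.0, 0.0, 0.0, 1.0]]
```

View pics/scene0.png

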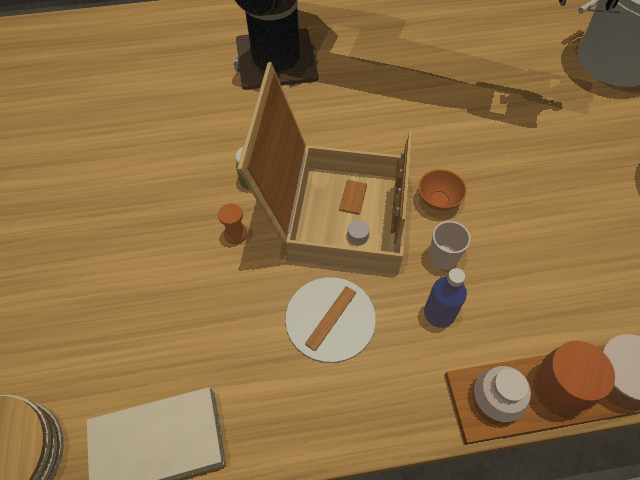

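View pics/side0.png

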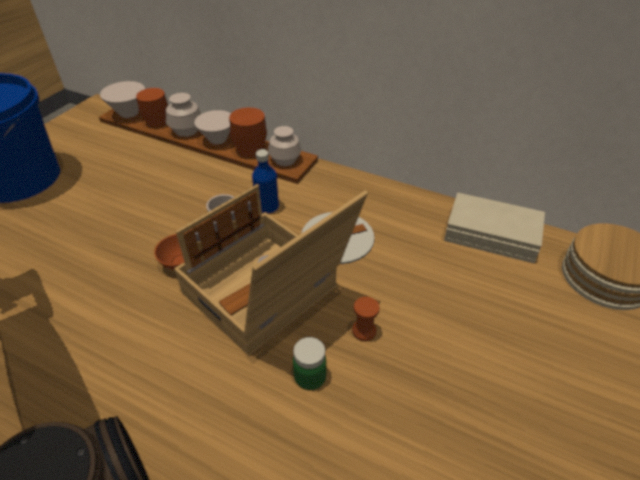

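The scene view shows the box centred near (350,205). The cover is open on the left (-y), with its free edge running (270,65)–(243,175). The flap is upright on the right, around (403,185). Next I'll enlarge it to read the corners.

Run:
```python
import cv2
a=cv2.imread("pics/scene0.png")[55:285,225:480]
cv2.imwrite("pics/c0.png",cv2.resize(a,None,fx=2.6,fy=2.6,interpolation=cv2.INTER_CUBIC)[:600,:800])
```

```text
(no output)
```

View pics/c0.png

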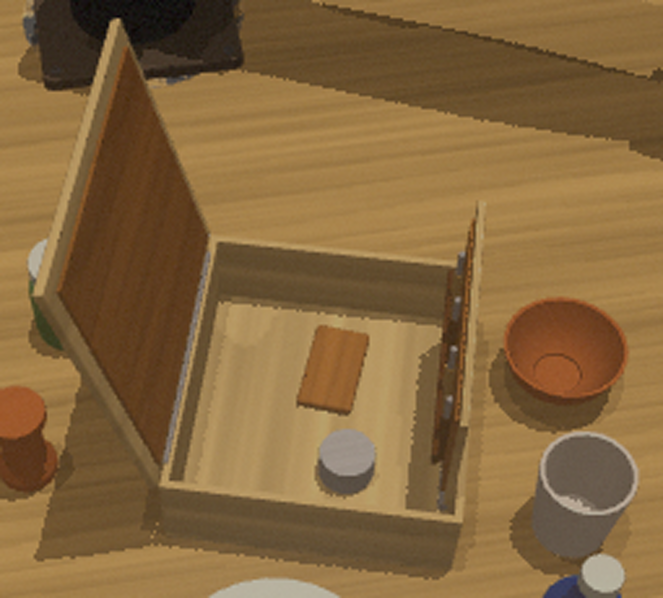

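```bash
cat > h.py <<'E'
import numpy as np
K=dict(scene=(533.996,324.526,234.502,np.array([[0.1631,0.9866,-0.0028,-0.1238],[0.8431,-0.1409,-0.5189,-0.4524],[-0.5124,0.0823,-0.8548,1.3779]])),
 side=(493.45,315.04,245.225,np.array([[0.4617,-0.887,-0.0071,-0.269],[-0.6242,-0.3191,-0.7131,0.4417],[0.6303,0.3337,-0.701,0.6892]])))
def proj(n,p):
    f,cx,cy,V=K[n];c=V[:,:3]@p+V[:,3];return np.array([f*c[0]/c[2]+cx,f*c[1]/c[2]+cy])
def W(b,p):
    c,s=np.cos(b[2]),np.sin(b[2]);return np.array([b[0]+c*p[0]-s*p[1],b[1]+s*p[0]+c*p[1],p[2]])
def cov(t,x,r=.222,o=.008):return np.array([x,-.11+r*np.cos(t)-o*np.sin(t),.075+r*np.sin(t)+o*np.cos(t)])
def flap(t,x,r=.11,o=.006):return np.array([x,.096-r*np.cos(t)+o*np.sin(t),.06+r*np.sin(t)+o*np.cos(t)])
def ray(n,u,v,z):
    f,cx,cy,V=K[n];R=V[:,:3];c=-R.T@V[:,3];d=R.T@np.array([(u-cx)/f,(v-cy)/f,1]);return c+d*(z-c[2])/d[2]
E
python3 - <<'E'
from h import *
from scipy.optimize import least_squares
cr=lambda u,v:np.array([u/2.6+225,v/2.6+55])
obs=[(cr(162,484),[.12,-.11,.075]),(cr(462,521),[.12,.11,.075]),(cr(215,240),[-.12,-.11,.075]),(cr(441,577),[.12,.11,0])]
def F(q):
    r=[proj("scene",W(q,np.array(p)))-o for o,p in obs]
    r+=[proj("scene",W(q,cov(q[3],.122)))-cr(37,293),proj("scene",W(q,cov(q[3],-.122)))-cr(117,18)]
    r+=[proj("scene",W(q,flap(q[4],-.1)))-cr(487,203)]
    return np.concatenate(r)
s=least_squares(F,[.45,.17,-.1,1.8,1.5]);q=s.x;print(q,F(q).reshape(-1,2).round(1).tolist())
for n,f in(("flap",flap),("cover",cov)):
    t=q[4] if n=="flap" else q[3]
    for x in(-.1,0,.1):print(n,x,W(q,f(t,x)).round(3),proj("side",W(q,f(t,x))).round(0))
print("r from base of hinge etc",W(q,[0,.096,.06]),W(q,[0,-.11,.075]))
for n,u,v,z in(("bowl",443,187,.045),("cup",451,238,.08),("bottle",456,276,.16),("prop",231,214,.08),("jar",309,352,.085)):print(n,ray("side" if n=="jar" else "scene",u,v,z).round(3))
E
```

```text
[ 0.51174986  0.09522589 -0.31569484  1.80549769  1.56000273] [[-1.8, 0.8], [-0.4, 1.9], [-0.7, -2.0], [3.0, -1.3], [-0.6, 0.4], [0.6, -0.7], [0.0, -0.1]]
flap -0.1 [0.448 0.222 0.17 ] [176. 229.]
flap 0 [0.543 0.191 0.17 ] [220. 205.]
flap 0.1 [0.638 0.16  0.17 ] [258. 183.]
cover -0.1 [ 0.364 -0.035  0.289] [265. 259.]
cover 0 [ 0.459 -0.066  0.289] [315. 226.]
cover 0.1 [ 0.554 -0.097  0.289] [358. 196.]
r from base of hinge etc [0.54155565 0.18648166 0.06      ] [ 0.47759738 -0.009338    0.075     ]
bowl [0.496 0.293 0.045]
cup [0.637 0.261 0.08 ]
bottle [0.752 0.22  0.16 ]
prop [ 0.515 -0.143  0.08 ]
jar [ 0.373 -0.099  0.085]
```

```bash
cat >> h.py <<'E'
B=np.array([.5118,.0952,-.3157])
from scipy.spatial.transform import Rotation as R
def rel(pts,turn=True):
    "pts: TCP targets in box frame -> rows' shift/turn"
    from plant import ctrl
    s=ctrl.get_state();T=R.from_quat(s["tcp_rot"])
    print("t",round(s["time"],2),"tcp",s["eef_pos"].round(4),"F",s["contact_force"].round(1),"open",round(s["opening"],2),"q",s["qpos"].round(2))
    d=s["eef_pos"]-[B[0],B[1],0];c,q=np.cos(B[2]),np.sin(B[2]);print("box",(c*d[0]+q*d[1]).round(4),(-q*d[0]+c*d[1]).round(4),d[2].round(4))
    if turn:
        best=min(((T.inv()*R.from_matrix(np.c_[[0,0,-1],np.cross(z,[0,0,-1]),z])).as_rotvec() for z in(np.array([c,q,0]),-np.array([c,q,0]))),key=np.linalg.norm)
        print("turn",(best/(np.pi/2)).round(3))
    for p in pts:print((T.inv().apply(W(B,np.array(p))-s["eef_pos"])/.3).round(3).tolist())
E
python3 -c "
from h import *
rel([(-.04,.17,.19),(-.04,.14,.15)])"
```

```text
t 0.1 tcp [0.231  0.6335 0.1911] F [-0.3 -0.6  0. ] open 1.0 q [ 1.07  0.29  1.58 -0.    1.28 -0.15]
box -0.4341 0.4245 0.1911
turn [ 0.978 -0.001  0.001]
[0.005, -1.342, -0.803]
[0.138, -1.345, -0.903]
```

Request:
play_rows(rows=[[0, [0, -0.9, -0.5], [0, 0, 0]], [0, [0, -0.9, -0.5], [0, 0, 0]], [0, [0, -0.9, -0.5], [0, 0, 0]], [0, [0, -0.9, -0.5], [0, 0, 0]], [0, [0, -0.9, -0.5], [0, 0, 0]], [0, [0, -0.9, -0.5], [0, 0, 0]], [0, [0, -0.9, -0.5], [0, 0, 0]], [0, [0, -0.9, -0.5], [0, 0, 0]], [0, [0, -0.9, -0.5], [0, 0, 0]], [0, [0, -0.9, -0.5], [0, 0, 0]]], force=40)

```text
time: 0.93
eef_pos: [0.4338, 0.3998, 0.1918]
tcp_rot: [-0.404, 0.58, 0.405, 0.58]
contact_force: [-0.2, -0.1, 0.5]
opening: -0.001
```

```bash
python3 -c "
from h import *
rel([(-.04,.155,.19),(-.04,.155,.15)])"
```

```text
t 0.93 tcp [0.4338 0.3998 0.1918] F [-0.2 -0.1  0.5] open -0.0 q [ 0.57  0.1   1.79  0.    1.25 -0.65]
box -0.1687 0.2654 0.1918
turn [ 0.977 -0.001 -0.   ]
[0.006, -0.442, -0.352]
[0.139, -0.442, -0.352]
```

Request:
play_rows(rows=[[0, [0, -0.1, -0.08], [0, 0, 0]], [0, [0, -0.2, -0.16], [0, 0, 0]], [0, [0, -0.3, -0.24], [0, 0, 0]], [0, [0, -0.4, -0.32], [0, 0, 0]], [0, [0, -0.44, -0.35], [0, 0, 0]], [0, [0.08, -0.44, -0.35], [0, 0, 0]], [0, [0.16, -0.44, -0.35], [0, 0, 0]], [0, [0.16, -0.44, -0.35], [0, 0, 0]]])

```text
time: 1.6
eef_pos: [0.5175, 0.2568, 0.1386]
tcp_rot: [-0.404, 0.583, 0.407, 0.576]
contact_force: [-0.9, -0.5, -1.2]
opening: -0.001
```

Run:
```python
from h import *
from plant import cams
import cv2
w=.0145
P=[]
for t in np.linspace(1.57,-.0,9):
    p=flap(t,-.04,r=.085);p[1]+=w-.002*np.sin(t);p[2]-=.002*np.cos(t);P.append(p)
rel([(-.04,.13,.145)]+P)
r=[cams.read_camera(n)["color"][...,::-1] for n in("scene","side")]
a=cv2.resize(r[0][50:290,200:500],(400,320));b=cv2.resize(r[1][120:360,120:420],(400,320))
cv2.imwrite("pics/p1.png",np.hstack([a,b]))
```

```text
t 1.6 tcp [0.5175 0.2568 0.1386] F [-0.9 -0.5 -1.2] open -0.0 q [ 0.28  0.13  1.86  0.    1.16 -0.94]
box -0.0448 0.1553 0.1386
turn [ 0.979 -0.007 -0.002]
[-0.021, -0.019, -0.084]
[-0.021, -0.02, -0.136]
[-0.017, -0.022, -0.191]
[-0.003, -0.024, -0.245]
[0.021, -0.026, -0.295]
[0.054, -0.028, -0.339]
[0.096, -0.029, -0.376]
[0.144, -0.031, -0.405]
[0.196, -0.032, -0.423]
[0.251, -0.032, -0.431]
```

View pics/p1.png

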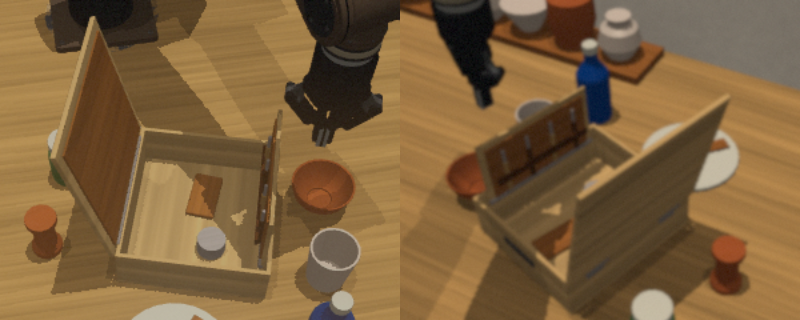

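The closed fingertips, at (322,140) in the left panel, stand outside the flap at (275,160) and above the bowl. Next I'll push the flap along its arc.

Request:
play_rows(rows=[[0, [-0.02, -0.02, -0.05], [0, 0, 0]], [0, [-0.02, -0.02, -0.09], [0, 0, 0]], [0, [-0.02, -0.02, -0.12], [0, 0, 0]], [0, [-0.02, -0.02, -0.15], [0, 0, 0]], [0, [-0.017, -0.022, -0.18], [0, 0, 0]], [0, [-0.01, -0.023, -0.21], [0, 0, 0]], [0, [-0.003, -0.024, -0.245], [0, 0, 0]], [0, [0.01, -0.025, -0.27], [0, 0, 0]], [0, [0.021, -0.026, -0.295], [0, 0, 0]], [0, [0.037, -0.027, -0.317], [0, 0, 0]]])

```text
time: 2.53
eef_pos: [0.4963, 0.1639, 0.1328]
tcp_rot: [-0.405, 0.579, 0.405, 0.579]
contact_force: [0.8, -0.0, -0.0]
opening: 0.003
```

Run:
```python
from h import *
P=[]
for t in np.linspace(.85,-.0,9):
    p=flap(t,-.045,r=.085);p[1]+=.0145-.002*np.sin(t);p[2]-=.002*np.cos(t);P.append(p)
rel(P)
```

```text
t 2.53 tcp [0.4963 0.1639 0.1328] F [ 0.8 -0.  -0. ] open 0.0 q [ 0.12  0.01  2.    0.    1.13 -1.1 ]
box -0.036 0.0605 0.1328
turn [ 0.978  0.    -0.   ]
[0.021, 0.03, -0.011]
[0.041, 0.029, -0.034]
[0.063, 0.028, -0.054]
[0.088, 0.027, -0.072]
[0.114, 0.027, -0.087]
[0.141, 0.027, -0.099]
[0.17, 0.026, -0.108]
[0.199, 0.026, -0.114]
[0.229, 0.026, -0.117]
```

Request:
play_rows(rows=[[0, [0.021, 0.01, -0.011], [0, 0, 0]], [0, [0.041, 0.01, -0.034], [0, 0, 0]], [0, [0.063, 0.01, -0.054], [0, 0, 0]], [0, [0.088, 0.01, -0.072], [0, 0, 0]], [0, [0.114, 0.01, -0.087], [0, 0, 0]], [0, [0.141, 0.01, -0.099], [0, 0, 0]], [0, [0.17, 0.01, -0.108], [0, 0, 0]], [0, [0.199, 0.01, -0.114], [0, 0, 0]], [0, [0.22, 0.01, -0.117], [0, 0, 0]], [0, [0.22, 0.01, -0.117], [0, 0, 0]]])

```text
time: 3.37
eef_pos: [0.4803, 0.1325, 0.0652]
tcp_rot: [-0.405, 0.58, 0.406, 0.578]
contact_force: [-0.5, 0.5, -0.7]
opening: -0.001
```

Run:
```python
from h import *
from plant import cams
import cv2
rel([])
r=[cams.read_camera(n)["color"][...,::-1] for n in("scene","side")]
a=cv2.resize(r[0][50:290,200:500],(400,320));b=cv2.resize(r[1][120:360,120:420],(400,320))
cv2.imwrite("pics/p2.png",np.hstack([a,b]))
```

```text
t 3.37 tcp [0.4803 0.1325 0.0652] F [-0.5  0.5 -0.7] open -0.0 q [ 0.07  0.05  2.1   0.    1.   -1.16]
box -0.0415 0.0257 0.0652
turn [ 0.978 -0.002 -0.001]
```

View pics/p2.png

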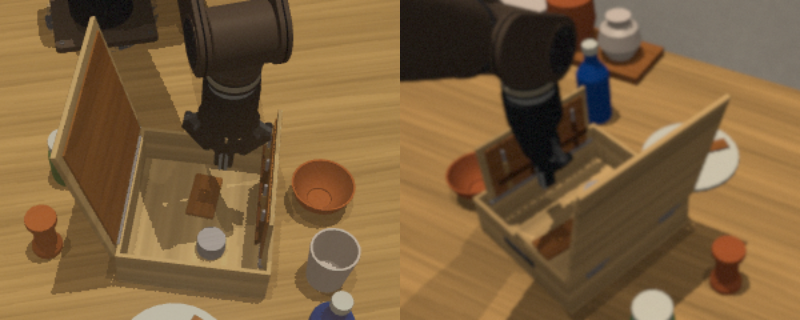

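Run:
```python
from h import *
from plant import ctrl,cams
import cv2
e=ctrl.get_state()["eef_pos"];print("tcp proj",proj("scene",e),proj("side",e))
for n in("scene","side"):
    V=np.array(cams.read_camera(n)["view"])[:3];print(np.abs(V-K[n][3]).max())
cr=lambda u,v:np.array([u/2.6+225,v/2.6+55])
for u,v in((162,484),(462,521),(215,240)):print(ray("scene",*cr(u,v),.075))
im=cams.read_camera("scene")["color"][...,::-1].copy()
im=cv2.resize(im[90:290,260:480],None,fx=2.6,fy=2.6,interpolation=cv2.INTER_CUBIC)
im2=cv2.imread("pics/side0.png");cv2.imwrite("pics/p3.png",np.hstack([cv2.resize(im,(390,355)),cv2.resize(im2[170:370,160:390],(408,355),interpolation=cv2.INTER_CUBIC)]))
```

```text
tcp proj [366.66331916 185.40355241] [232.86663725 270.6174384 ]
4.624488204243993e-05
4.8905132440445025e-05
[ 0.59040891 -0.04313102  0.075     ]
[0.6561344  0.16424187 0.075     ]
[0.36925889 0.02862264 0.075     ]
```

View pics/p3.png

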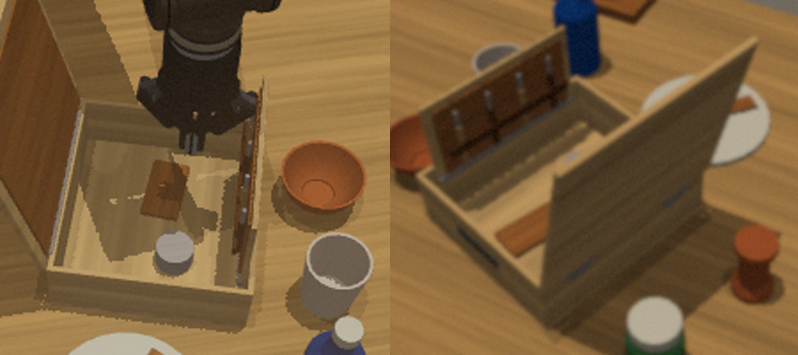

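Run:
```python
from h import *
from scipy.optimize import least_squares
from plant import ctrl,cams
import cv2
f=lambda p:np.r_[proj("scene",p)-[369,176],proj("side",p)-[231,259]]
s=least_squares(f,[.48,.13,.09]);print(s.x,s.fun,ctrl.get_state()["eef_pos"])
sc=cams.read_camera("scene")["color"][...,::-1][140:220,330:410];sd=cams.read_camera("side")["color"][...,::-1][210:290,190:270]
im=np.hstack([cv2.resize(sc,(400,400),interpolation=cv2.INTER_CUBIC),cv2.resize(sd,(400,400),interpolation=cv2.INTER_CUBIC)])
cv2.imwrite("pics/p4.png",cv2.convertScaleAbs(im,alpha=1.5,beta=20))
```

```text
[0.48313977 0.13438891 0.098892  ] [-0.35879542  0.23738894 -0.39010572 -0.17125699] [0.4823524  0.13292012 0.06785666]
```

View pics/p4.png

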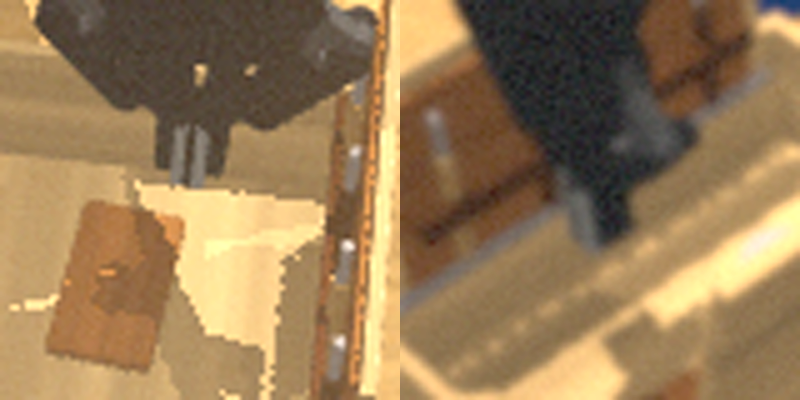

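Triangulating the fingertips from scene (368,177) and side (229,259) puts them about 30 mm above the reported TCP. The first pass therefore went over the flap, which still stands. I'll add a 30 mm tip offset, lift back out and redo the push.

Request:
play_rows(rows=[[0, [-0.1, 0, 0], [0, 0, 0]], [0, [-0.2, 0, 0], [0, 0, 0]], [0, [-0.3, 0, 0], [0, 0, 0]], [0, [-0.45, 0, 0], [0, 0, 0]], [0, [-0.45, 0, 0.1], [0, 0, 0]], [0, [-0.45, 0, 0.2], [0, 0, 0]], [0, [-0.45, 0, 0.3], [0, 0, 0]], [0, [-0.45, 0, 0.4], [0, 0, 0]], [0, [-0.45, 0, 0.45], [0, 0, 0]], [0, [-0.45, 0, 0.45], [0, 0, 0]]])

```text
time: 4.55
eef_pos: [0.5285, 0.2622, 0.2025]
tcp_rot: [-0.406, 0.578, 0.406, 0.579]
contact_force: [-0.4, 0.0, -1.2]
opening: 0.001
```

Run:
```python
from h import *
rel([(-.03,.15,.11),(-.03,.15,.105)])
```

```text
t 4.55 tcp [0.5285 0.2622 0.2025] F [-0.4  0.  -1.2] open 0.0 q [ 0.29  0.09  1.78  0.    1.27 -0.94]
box -0.0359 0.1639 0.2025
turn [ 0.98   0.001 -0.   ]
[0.308, -0.021, -0.046]
[0.325, -0.021, -0.046]
```

Request:
play_rows(rows=[[0, [0.1, -0.01, 0], [0, 0, 0]], [0, [0.2, -0.02, 0], [0, 0, 0]], [0, [0.3, -0.02, -0.02], [0, 0, 0]], [0, [0.31, -0.02, -0.05], [0, 0, 0]], [0, [0.31, -0.02, -0.08], [0, 0, 0]], [0, [0.31, -0.02, -0.11], [0, 0, 0]], [0, [0.31, -0.02, -0.14], [0, 0, 0]], [0, [0.31, -0.02, -0.16], [0, 0, 0]], [0, [0.31, -0.02, -0.18], [0, 0, 0]]])

```text
time: 5.3
eef_pos: [0.5171, 0.2067, 0.1121]
tcp_rot: [-0.406, 0.577, 0.404, 0.582]
contact_force: [2.4, 2.2, 0.9]
opening: -0.003
```

Run:
```python
from h import *
P=[]
for t in np.linspace(1.57,-.0,13):
    p=flap(t,-.035,r=.085);p[1]+=.0145-.002*np.sin(t);p[2]-=.03+.002*np.cos(t);P.append(p)
rel(P)
```

```text
t 5.3 tcp [0.5171 0.2067 0.1121] F [2.4 2.2 0.9] open -0.0 q [ 0.2   0.1   1.94  0.    1.09 -1.02]
box -0.0296 0.1076 0.1121
turn [0.978 0.005 0.001]
[-0.01, 0.019, 0.022]
[-0.009, 0.017, -0.015]
[-0.004, 0.016, -0.052]
[0.006, 0.015, -0.087]
[0.021, 0.014, -0.121]
[0.04, 0.013, -0.153]
[0.063, 0.012, -0.182]
[0.09, 0.011, -0.208]
[0.12, 0.011, -0.23]
[0.152, 0.01, -0.248]
[0.186, 0.01, -0.262]
[0.222, 0.01, -0.271]
[0.259, 0.01, -0.275]
```

The fingers are in contact, with about 3 N pushing back. I'll follow the arc.

Request:
play_rows(rows=[[0, [-0.005, 0.0, -0.03], [0, 0, 0]], [0, [-0.004, 0.0, -0.052], [0, 0, 0]], [0, [0.006, 0.0, -0.087], [0, 0, 0]], [0, [0.021, 0.0, -0.121], [0, 0, 0]], [0, [0.04, 0.0, -0.153], [0, 0, 0]], [0, [0.063, 0, -0.182], [0, 0, 0]], [0, [0.09, 0, -0.208], [0, 0, 0]], [0, [0.12, 0, -0.23], [0, 0, 0]], [0, [0.136, 0, -0.24], [0, 0, 0]], [0, [0.152, 0, -0.248], [0, 0, 0]]])

```text
time: 6.13
eef_pos: [0.4885, 0.1361, 0.0622]
tcp_rot: [-0.405, 0.58, 0.406, 0.579]
contact_force: [1.0, -0.5, 2.0]
opening: -0.001
```

Run:
```python
from h import *
from plant import cams
import cv2
P=[]
for t in (.4,.25,.12,0):
    p=flap(t,-.03,r=.085);p[1]+=.0145;p[2]-=.03+.002*np.cos(t);P.append(p)
rel(P)
r=[cams.read_camera(n)["color"][...,::-1] for n in("scene","side")]
a=cv2.resize(r[0][50:290,200:500],(400,320));b=cv2.resize(r[1][120:360,120:420],(400,320))
cv2.imwrite("pics/p5.png",np.hstack([a,b]))
```

```text
t 6.13 tcp [0.4885 0.1361 0.0622] F [ 1.  -0.5  2. ] open -0.0 q [ 0.07  0.07  2.08 -0.    0.99 -1.15]
box -0.0349 0.0316 0.0622
turn [ 0.978 -0.002 -0.001]
[-0.015, -0.016, 0.01]
[0.024, -0.017, -0.006]
[0.06, -0.017, -0.015]
[0.094, -0.017, -0.02]
```

View pics/p5.png

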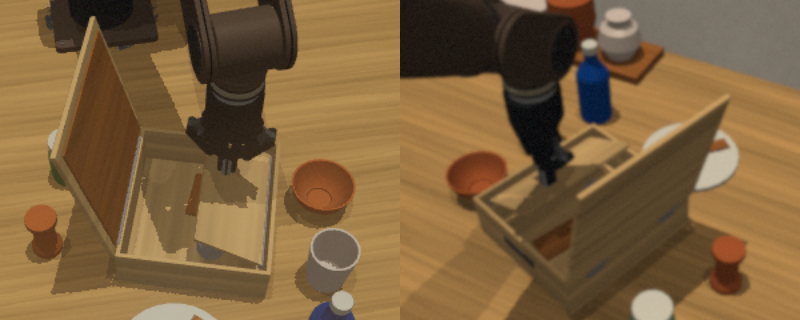

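The flap is about 25° from flat, with the tips resting on it at (228,165). I'll press it down to the stop.

Request:
play_rows(rows=[[0, [0.02, -0.01, -0.006], [0, 0, 0]], [0, [0.04, -0.01, -0.01], [0, 0, 0]], [0, [0.06, -0.01, -0.015], [0, 0, 0]], [0, [0.08, -0.01, -0.02], [0, 0, 0]], [0, [0.09, -0.01, -0.02], [0, 0, 0]], [0, [0.1, -0.01, -0.02], [0, 0, 0]], [0, [0.105, -0.01, -0.02], [0, 0, 0]], [0, [0.105, -0.01, -0.02], [0, 0, 0]], [0, [0.105, -0.01, -0.02], [0, 0, 0]]])

```text
time: 6.98
eef_pos: [0.49, 0.1305, 0.0318]
tcp_rot: [-0.405, 0.58, 0.406, 0.579]
contact_force: [-0.0, -0.7, 0.9]
opening: 0.0
```

Request:
play_rows(rows=[[0, [0.01, 0, 0], [0, 0, 0]], [0, [0.02, 0, 0], [0, 0, 0]], [0, [0.025, 0, 0], [0, 0, 0]], [0, [0.025, 0, 0], [0, 0, 0]]])

```text
time: 7.32
eef_pos: [0.4904, 0.1302, 0.0269]
tcp_rot: [-0.405, 0.58, 0.406, 0.579]
contact_force: [-7.1, -2.0, 15.5]
opening: -0.001
```

Request:
play_rows(rows=[[0, [0.005, 0, 0], [0, 0, 0]], [0, [0.005, 0, 0], [0, 0, 0]], [0, [0.005, 0, 0], [0, 0, 0]], [0, [-0.2, 0, 0], [0, 0, 0]], [0, [-0.4, 0, 0], [0, 0, 0]], [0, [-0.7, 0, 0], [0, 0, 0]], [0, [-1.0, 0, 0], [0, 0, 0]], [0, [-1.0, 0, 0], [0, 0, 0]], [0, [-1.0, 0, 0], [0, 0, 0]], [0, [-1.0, 0, 0], [0, 0, 0]]])

```text
time: 8.15
eef_pos: [0.4899, 0.1304, 0.3165]
tcp_rot: [-0.405, 0.579, 0.406, 0.58]
contact_force: [1.0, -0.4, 0.3]
opening: -0.004
```

Run:
```python
from h import *
from plant import cams
import cv2
rel([(.02,-.215,.34)])
r=[cams.read_camera(n)["color"][...,::-1] for n in("scene","side")]
a=cv2.resize(r[0][50:290,200:500],(400,320));b=cv2.resize(r[1][120:360,120:420],(400,320))
cv2.imwrite("pics/p6.png",np.hstack([a,b]))
```

```text
t 8.15 tcp [0.4899 0.1304 0.3165] F [ 1.  -0.4  0.3] open -0.0 q [ 0.06 -0.16  1.82  0.    1.48 -1.16]
box -0.0318 0.0267 0.3165
turn [ 0.978  0.    -0.   ]
[-0.079, -0.2, -0.799]
```

View pics/p6.png

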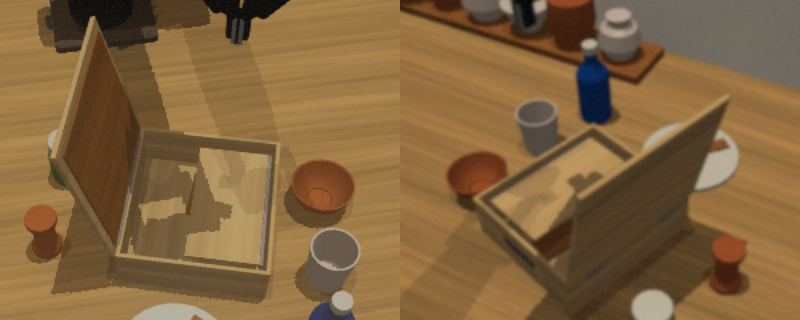

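The flap lies flat with its top face just below the rim, and the cover is still open. I'll cross over the cover to its outer side.

Request:
play_rows(rows=[[0, [-0.06, -0.05, -0.1], [0, 0, 0]], [0, [-0.07, -0.1, -0.2], [0, 0, 0]], [0, [-0.07, -0.15, -0.3], [0, 0, 0]], [0, [-0.07, -0.2, -0.4], [0, 0, 0]], [0, [-0.07, -0.2, -0.5], [0, 0, 0]], [0, [-0.07, -0.2, -0.6], [0, 0, 0]], [0, [-0.07, -0.2, -0.7], [0, 0, 0]], [0, [-0.07, -0.2, -0.8], [0, 0, 0]], [0, [-0.07, -0.2, -0.8], [0, 0, 0]], [0, [-0.07, -0.2, -0.8], [0, 0, 0]]])

```text
time: 9.08
eef_pos: [0.4641, -0.1167, 0.3348]
tcp_rot: [-0.404, 0.58, 0.405, 0.58]
contact_force: [0.1, -0.1, -0.3]
opening: 0.0
```

Run:
```python
from h import *
from plant import cams,ctrl
import cv2
rel([(.02,-.215,.215),(.02,-.19,.215)])
e=ctrl.get_state()["eef_pos"]
for k in(0,.03,.04):print(k,proj("scene",e+[0,0,k]),proj("side",e+[0,0,k]))
r=[cams.read_camera(n)["color"][...,::-1] for n in("scene","side")]
a=cv2.resize(r[0][50:290,200:500],(400,320));b=cv2.resize(r[1][120:360,120:420],(400,320))
cv2.imwrite("pics/p7.png",np.hstack([a,b]))
```

```text
t 9.08 tcp [ 0.4641 -0.1167  0.3348] F [ 0.1 -0.1 -0.3] open 0.0 q [-0.46 -0.23  1.85  0.    1.52 -1.68]
box 0.0204 -0.2162 0.3348
turn [ 0.976 -0.    -0.001]
[0.399, 0.001, 0.004]
[0.4, 0.004, 0.087]
0 [220.71417281  96.35921425] [347.35888628 210.70095299]
0.03 [217.4074309   81.87744083] [348.19514841 194.27962904]
0.04 [216.25866     76.84643439] [348.48539613 188.58015791]
```

View pics/p7.png

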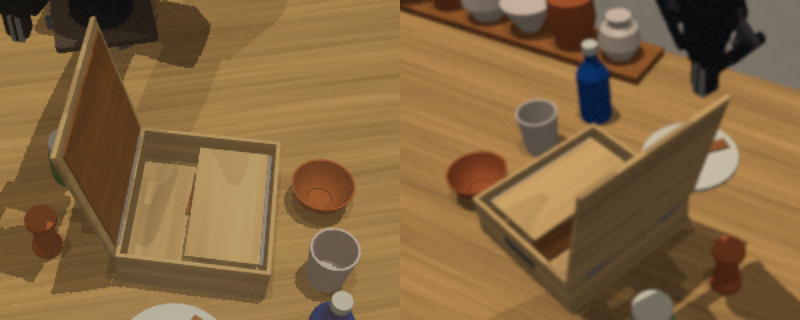

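The tips are now outside the cover, at side (350,190), and the tip offset measures about 36 mm. I'll lower and make contact.

Request:
play_rows(rows=[[0, [0.1, 0, 0], [0, 0, 0]], [0, [0.2, 0, 0], [0, 0, 0]], [0, [0.3, 0, 0], [0, 0, 0]], [0, [0.4, 0, 0], [0, 0, 0]], [0, [0.4, 0, 0.03], [0, 0, 0]], [0, [0.4, 0, 0.06], [0, 0, 0]], [0, [0.4, 0, 0.09], [0, 0, 0]], [0, [0.4, 0, 0.12], [0, 0, 0]], [0, [0.4, 0, 0.15], [0, 0, 0]], [0, [0.4, 0, 0.18], [0, 0, 0]]])

```text
time: 10.02
eef_pos: [0.4848, -0.0649, 0.2185]
tcp_rot: [-0.407, 0.579, 0.404, 0.58]
contact_force: [-0.5, -3.2, 1.5]
opening: 0.001
```

```bash
cat > arc.py <<'E'
from h import *
import sys
P=[]
for t in np.linspace(float(sys.argv[1]),float(sys.argv[2]),10):
    p=cov(t,.02,r=.18);p[1]-=.0145-.004*np.sin(t);p[2]-=.036+.004*np.cos(t);P.append(p)
rel(P)
E
python3 arc.py 1.6 .9
```

```text
t 10.02 tcp [ 0.4848 -0.0649  0.2185] F [-0.5 -3.2  1.5] open 0.0 q [-0.34 -0.16  2.   -0.    1.3  -1.56]
box 0.024 -0.1606 0.2185
turn [0.979 0.002 0.003]
[-0.001, 0.016, 0.089]
[-0.002, 0.018, 0.136]
[0.001, 0.02, 0.182]
[0.008, 0.021, 0.228]
[0.018, 0.023, 0.274]
[0.032, 0.024, 0.318]
[0.049, 0.026, 0.362]
[0.069, 0.027, 0.404]
[0.093, 0.029, 0.444]
[0.12, 0.03, 0.482]
```

In contact at 3.5 N. I'll push along the arc.

Request:
play_rows(rows=[[0, [0, 0, 0.04], [0, 0, 0]], [0, [0, 0, 0.08], [0, 0, 0]], [0, [0, 0, 0.11], [0, 0, 0]], [0, [-0.002, 0, 0.136], [0, 0, 0]], [0, [0, 0, 0.16], [0, 0, 0]], [0, [0.001, 0, 0.182], [0, 0, 0]], [0, [0.008, 0, 0.228], [0, 0, 0]], [0, [0.018, 0, 0.274], [0, 0, 0]], [0, [0.032, 0, 0.318], [0, 0, 0]], [0, [0.049, 0, 0.362], [0, 0, 0]]])

```text
time: 10.85
eef_pos: [0.5211, 0.0382, 0.2023]
tcp_rot: [-0.406, 0.579, 0.405, 0.58]
contact_force: [-1.5, -1.3, 2.2]
opening: -0.0
```

```bash
python3 arc.py 1.1 .3
```

```text
t 10.85 tcp [0.5211 0.0382 0.2023] F [-1.5 -1.3  2.2] open -0.0 q [-0.12 -0.06  1.94  0.    1.26 -1.34]
box 0.0265 -0.0513 0.2023
turn [0.978 0.001 0.   ]
[0.004, 0.022, 0.016]
[0.029, 0.024, 0.063]
[0.058, 0.025, 0.107]
[0.091, 0.027, 0.149]
[0.128, 0.028, 0.187]
[0.168, 0.03, 0.223]
[0.211, 0.031, 0.254]
[0.257, 0.032, 0.282]
[0.305, 0.033, 0.305]
[0.355, 0.033, 0.324]
```

Request:
play_rows(rows=[[0, [0.004, 0, 0.02], [0, 0, 0]], [0, [0.029, 0, 0.063], [0, 0, 0]], [0, [0.058, 0, 0.107], [0, 0, 0]], [0, [0.091, 0, 0.149], [0, 0, 0]], [0, [0.128, 0, 0.187], [0, 0, 0]], [0, [0.168, 0, 0.223], [0, 0, 0]], [0, [0.211, 0, 0.254], [0, 0, 0]], [0, [0.257, 0, 0.282], [0, 0, 0]], [0, [0.305, 0, 0.305], [0, 0, 0]], [0, [0.33, 0, 0.31], [0, 0, 0]]])

```text
time: 11.68
eef_pos: [0.5512, 0.1258, 0.099]
tcp_rot: [-0.405, 0.58, 0.406, 0.579]
contact_force: [0.7, 0.8, 2.6]
opening: 0.001
```

```bash
python3 arc.py .4 0
python3 - <<'E'
from plant import cams
import cv2,numpy as np
r=[cams.read_camera(n)["color"][...,::-1] for n in("scene","side")]
a=cv2.resize(r[0][50:290,200:500],(400,320));b=cv2.resize(r[1][120:360,120:420],(400,320))
cv2.imwrite("pics/p8.png",np.hstack([a,b]))
E
```

```text
t 11.68 tcp [0.5512 0.1258 0.099 ] F [0.7 0.8 2.6] open 0.0 q [ 0.04  0.14  1.92  0.    1.08 -1.18]
box 0.028 0.0414 0.099
turn [ 0.979 -0.001 -0.001]
[-0.046, 0.027, -0.006]
[-0.021, 0.027, 0.004]
[0.004, 0.027, 0.013]
[0.029, 0.027, 0.022]
[0.055, 0.027, 0.029]
[0.081, 0.028, 0.034]
[0.107, 0.028, 0.039]
[0.133, 0.028, 0.043]
[0.16, 0.028, 0.045]
[0.187, 0.028, 0.046]
```

View pics/p8.png

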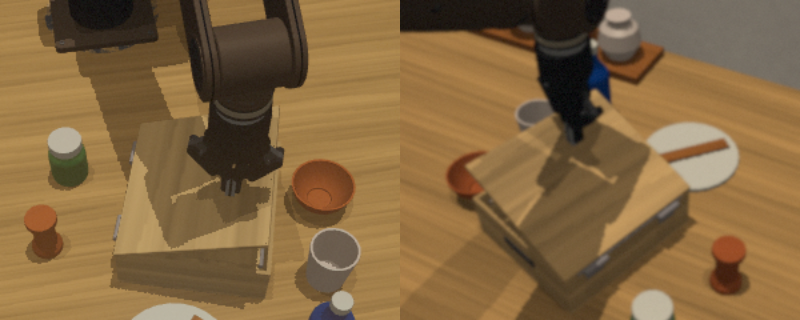

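The cover is about 0.3 rad from shut, with the tips on its outer face at (232,185) and the neighbouring items undisturbed. I'll press it shut.

Request:
play_rows(rows=[[0, [0.029, 0, 0.01], [0, 0, 0]], [0, [0.055, 0, 0.02], [0, 0, 0]], [0, [0.081, 0, 0.03], [0, 0, 0]], [0, [0.107, 0, 0.03], [0, 0, 0]], [0, [0.133, 0, 0.04], [0, 0, 0]], [0, [0.16, 0, 0.04], [0, 0, 0]], [0, [0.175, 0, 0.04], [0, 0, 0]], [0, [0.18, 0, 0.04], [0, 0, 0]], [0, [0.18, 0, 0.04], [0, 0, 0]]])

```text
time: 12.53
eef_pos: [0.5558, 0.1355, 0.0474]
tcp_rot: [-0.405, 0.58, 0.406, 0.579]
contact_force: [-0.5, -1.1, -0.7]
opening: -0.002
```

Request:
play_rows(rows=[[0, [0.01, 0, 0], [0, 0, 0]], [0, [0.015, 0, 0], [0, 0, 0]], [0, [0.02, 0, 0], [0, 0, 0]], [0, [0.02, 0, 0], [0, 0, 0]], [0, [0.02, 0, 0], [0, 0, 0]]])

```text
time: 12.95
eef_pos: [0.5562, 0.1356, 0.044]
tcp_rot: [-0.405, 0.58, 0.406, 0.579]
contact_force: [-3.7, 0.5, 8.5]
opening: 0.001
```

Contact came at the expected height (0.044, with the 39 mm offset seen on the flap). I'll press slightly more, hold, then retreat.

Request:
play_rows(rows=[[0, [0.01, 0, 0], [0, 0, 0]], [0, [0.015, 0, 0], [0, 0, 0]], [0, [0.015, 0, 0], [0, 0, 0]], [0, [0.015, 0, 0], [0, 0, 0]]])

```text
time: 13.28
eef_pos: [0.5563, 0.1356, 0.0437]
tcp_rot: [-0.405, 0.58, 0.406, 0.578]
contact_force: [-13.7, -0.9, 27.9]
opening: 0.002
```

Request:
play_rows(rows=[[0, [-0.05, 0, 0], [0, 0, 0]], [0, [-0.15, 0, 0], [0, 0, 0]], [0, [-0.3, 0, 0], [0, 0, 0]], [0, [-0.5, 0, 0], [0, 0, 0]], [0, [-0.8, 0, 0], [0, 0, 0]], [0, [-0.8, 0, 0], [0, 0, 0]], [0, [-0.8, 0, 0], [0, 0, 0]], [0, [-0.8, 0, 0], [0, 0, 0]]])

```text
time: 13.95
eef_pos: [0.5597, 0.1356, 0.2869]
tcp_rot: [-0.408, 0.575, 0.402, 0.584]
contact_force: [-0.4, -0.5, 1.8]
opening: 0.002
```

Run:
```python
from plant import cams
from h import *
import cv2,numpy as np
for t in(0,.05,.1):print(t,[proj(n,W(B,cov(t,x))).round(1).tolist() for n in("scene","side") for x in(-.122,.122)])
r=[cams.read_camera(n)["color"][...,::-1] for n in("scene","side")]
a=cv2.resize(r[0][90:290,230:480],(400,320));b=cv2.resize(r[1][170:370,150:400],(400,320))
cv2.imwrite("pics/p9.png",np.hstack([a,b]))
```

```text
0 [[412.7, 154.3], [403.8, 256.3], [172.8, 264.0], [266.3, 208.0]]
0.05 [[413.1, 150.7], [404.2, 253.3], [171.8, 260.3], [266.1, 204.3]]
0.1 [[413.2, 147.1], [404.3, 250.2], [170.9, 256.7], [266.1, 200.7]]
```

View pics/p9.png

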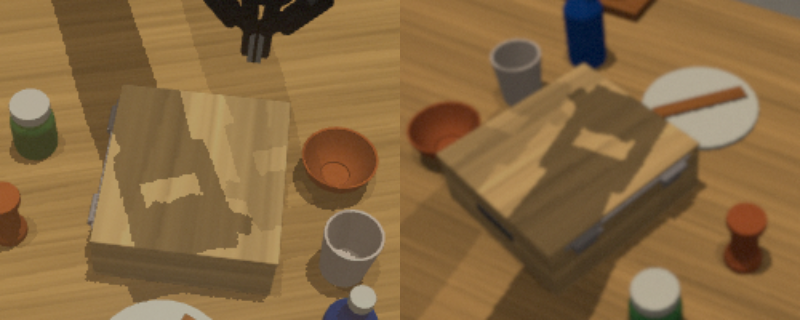

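The cover sits flush. Its free corners read (410.6,153.8) and (403,254.4), against (412.7,154.3) and (403.8,256.3) predicted for fully shut. The 28 N press moved it only 0.3 mm, so it is on its stop. The arm is clear, so I'll hand in.

```bash
python3 -c "
from plant import ctrl
print(ctrl.sign_off())"
```

```text
the job is handed in; nothing more can be done
None
```

The flap is folded flat and the cover is shut over it; the job was handed in at about 14 s of the 51 s allowed. Sign-off gave no verdict, so this rests on my own checks. I used closed fingers and pushed only on the outer faces.

**First pass missed:** the fingertips went over the top of the flap without moving it. In the images they sit about 30–39 mm above the reported TCP. I lifted out, corrected for that, and the second push worked.

**Last checks:**
- **Flap:** it met its stop at about 15 N, and the pictures then showed it lying flat while the cover was still open.
- **Cover:** its free corners match the predicted fully shut position to about 2 px, which is only good to roughly 0.03 rad. The 28 N press moved it just 0.3 mm, so it is against its stop.
- **Loose things:** the cup, jar, bowl, prop, bottle and stick looked undisturbed in the pictures; I did not measure them. The rib and tin looked in place after the missed pass, but they are now hidden under the cover.
- **Arm:** it was clear of everything, about 0.24 m above the cover, at hand-in.

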